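Hang the key basket on the swivel drain hook

TASK

The keys in the round dip basket need to drain. First turn the swivel hook on its stand so that it points straight out over the drip dish, then hang the round basket on the hook by its bail so that it hangs freely above the dish, and let go. Leave the square basket where it stands.

Things in the scene. Friction and masses are not known exactly. Their poses are not given: they have to be found in the camera images.
- stand: Fixed drain stand: dark steel base slab 185x90x10 mm with a round steel drip dish (88 mm across, rim 24 mm high) and an upright steel post 20 mm thick, which carries the brass swivel hook; hub 28 mm across, 175-205 mm high, nothing higher but the prong. Origin: bench level on the post's axis. Its -x axis points from the post to the dish centre, 85 mm away; z up.
- hook (a joint): Brass hook turning on the post: level 8 mm round bar, centre line 190 mm above the bench (top 194), to 100 mm from the axis, ending in an upright prong with tip at 216 mm. Angle in rad: 0 = bar along the stand's -x, over the dish; positive anticlockwise from above. Range -2.6 to 1.0, starts at -1.7 to -0.8; light friction (0.06 N m), stays where left.
- round_basket: Loose round steel basket with a key in it, 64 mm across, rim 50 mm high, 130-210 g. Origin: centre of underside, z up. Rigid 6 mm wire bail in its y-z plane (pass it along x, either way): legs at y = +-30 mm up to 92 mm, sloping in to a level crown 20 mm long, underside at 105 mm. On it a dark wooden grip block, 16 mm along x, 30 along y, 111 to 144 mm high.
- square_basket: The other dip basket, not to be used: 64 x 64 mm square, rim 50 mm high, empty, with the same bail and wooden grip block, loose on the bench. Origin: centre of the underside, z up.
Things that resemble listed ones, but are neither listed nor needed, are in the scene too. Several things have the shape of the stand; the one meant has the colours described above.

How it is judged:
By the outcome, as a careful person would: the job done as asked, in the order asked, and still so for the second after the job is handed in, with the robot touching nothing.
It also fails if it takes over 64 s, if anything falls off the work surface, if the arm or the gripper's body presses on something with over 40 N, if the wrist force passes 120 N, or if a joint passes its speed limit or range.

ROBOT

A 6-joint arm with a two-finger parallel gripper is mounted at the origin on the work surface. World frame = base frame: x ahead of the robot, y to its left, z up, the work surface at z = 0. Lengths are in m, angles in degrees, forces in N, time in s.
With the tool pointing down it reaches from about 0.25 to 0.725 m from the base axis. Payload 9.7 kg.
Tool frame: the origin (TCP) lies at the very end of the fingers, on their centre line; the grasp point (between the pads) lies 19 mm behind it; z points along the fingers, y is the line along which they close (so a half turn about z gives the same grasp; the last joint's range is limited). The gripper opens to 85 mm and grips with 20 to 120 N. Pads are 22 mm wide; open, the fingers measure 114 mm over their backs; the gripper's body (76 mm by 85 mm) begins 54 mm behind the grasp point. The pads swing forward as they close: fully open they stand 13 mm farther back than shut.
Start: joints at [74.198, 4.979, 10.078, 95.1, 0, 90], TCP at [0.15, 0.529, 0.231] pointing down, gripper open.
Joint ranges: [-179.16, 179.16], [-48.56, 103.87], [-65.8, 70.77], [-126.05, 130.52], [-82.76, 87.17], [-180, 180]. Speed limits (degrees/s): [127.2, 127.2, 147.25, 180, 180, 180].

INTERFACE

Orientations are given as [roll, pitch, yaw] about the fixed x, y, z axes, in that order (R = Rz(yaw) Ry(pitch) Rx(roll)).
In Python, from workcell import bot gives the robot as it stands.
- The arm moves only by the tool arm_command, never from a script. Its argument "series" is a list of rows, each a list of 4 numbers: the shift along the tool's x, y, z in m, then the turn about the tool's z in rad. A call has exactly 5 rows; each row is the pose to reach, as a shift and turn from the pose commanded when the call began, along the tool's axes at that moment; what a row does not reach only later rows make up. A row lasts 1/10 s, in which the tool goes at most 50 mm and 8.59 degrees, less where a joint would pass 70% of its speed; a pose out of reach is approached as far as the arm can. A call with a gripper value outside its range is refused whole. "hand" is the finger opening in m, from 0 to 0.0854, set as the call begins (left out, the last holds). The fingers move at their own pace and stop on an object; "grip_force" is the grip in N (left out, the last holds). Time passes only in rows, so rows that repeat a pose let the fingers close, or fill a call up. It gives the time, the measured TCP pose, the force, the opening and the grip force at its end, in the units of the state.
- bot.get_obs(): the state, without advancing time (a new reading comes with each control period).
- bot.camera(name): name is "scene" or "top"; returns a dict with "color" (480x640x3 uint8, blue, green, red), "camera_matrix" (3x3 intrinsics, pixels), "dist_coeffs" ([k1, k2, p1, p2, k3] as OpenCV has them; the pictures are not rectified), "xyz" and "orientation" of the camera in the world. Camera axes: x right, y up, looking along -z (the intrinsics and any distortion apply to the point x, -y, -z); pixel columns grow to the right and rows downward; lengths in m; the calibration is good to about 2 mm. A picture is of the moment at which its call begins. There is no depth.
- bot.job_done(): hands the job in; it is judged then, once.
Trained networks look in the newest picture that a camera, given by its name, has taken for a name from the list of things; names that differ only in an ending like _2 or _b are one class to them, and where a whole thing is asked for, a point or a joint stands for the part that bears it (a point fixed in the world has none). Each returns a list of dicts, best first, with "confidence" (0 to 1); they miss things now and then, are a little off and sometimes report something else, mostly with a low value. They report only what shows in the picture. A call takes as long as a camera call. They do not tell look-alikes from the thing itself.
- bot.find_in(camera, target): "location" ([column, row] in pixels, amid what is visible of it).
- bot.mark_of(camera, target): "location" ([column, row] in pixels: a listed point, or the origin of a listed thing).
The state is a dict: "time": time; "q": joint angles; "qd": joint speeds; "joint_efforts": joint torques, N m; "ee_pos": TCP position; "tcp_rot": TCP orientation; "wrist_force": force on the tool from outside, world axes, zero at the start; "torque": the same for the moment, N m; "opening": finger opening in m; "grasp_force": force on a finger pad.
Only numpy, scipy, OpenCV 4.12 (cv2) and the standard library are available. Lean on these libraries where they do the work, as an engineer would, in place of code of your own. Each camera call takes 0.05 s, during which the arm holds its last target. There are 200 camera calls.

## Working session

There is one attempt and no reset: what is moved stays moved. The work goes in short steps, Python scripts to look and compute and a tool call to move; the robot and the scene stay as the last step left them, time stands still between calls to the robot, and variables do not carry over. Pictures are saved under pics/ and viewed, at most 10 in all, crops included, and the job is handed in when it is done.

Besides the shell and the picture viewer there is one more tool, called after ">>>" in YAML: its name, and indented under it one key for each argument. arm_command: Moves the arm, as the interface text tells. Its arguments: {"type":"object","properties":{"series":{"type":"array"},"hand":{"type":"number"},"grip_force":{"type":"number"}},"required":["series"]}

```bash
mkdir -p pics; cat > h.py <<'E'
from workcell import bot
import numpy as np, cv2
from scipy.spatial.transform import Rotation as R
def cam(n):
    c=bot.camera(n); o=c["orientation"]; 
    c['R']=o
    return c
E
python3 - <<'E'
from h import *
for n in("scene","top"):
    c=cam(n); cv2.imwrite(f"pics/{n}0.png",c["color"])
    print(n,c["camera_matrix"],c["dist_coeffs"],c["xyz"],c["orientation"])
    for t in("stand","hook","round_basket","square_basket"):
        for f in(bot.find_in,bot.mark_of):
            print(t,f.__name__,[(np.round(d["location"]).tolist(),round(d["confidence"],2)) for d in f(n,t)])
print(bot.get_obs())
E
```

```text
scene [[502.75105547   0.         317.68519651]
 [  0.         502.75105547 233.500032  ]
 [  0.           0.           1.        ]] [-0.05679137  0.          0.          0.          0.        ] [ 1.14458073 -0.88399515  0.83677582] [57.19736341  0.39304171 32.55418919]
stand call [([318.0, 197.0], 0.85), ([342.0, 234.0], 0.77), ([222.0, 272.0], 0.61), ([427.0, 244.0], 0.57)]
stand call [([435.0, 249.0], 0.76), ([342.0, 246.0], 0.69), ([232.0, 283.0], 0.68)]
hook call [([220.0, 217.0], 0.76), ([315.0, 148.0], 0.65), ([346.0, 184.0], 0.54), ([439.0, 191.0], 0.48)]Traceback (most recent call last):
  File "<stdin>", line 7, in <module>
ValueError: it knows: round_basket, square_basket, stand
```

```bash
python3 - <<'E'
from h import *
for n in("scene","top"):
    c=cam(n); cv2.imwrite(f"pics/{n}0.png",c["color"])
    if n=="top": print(n,c["camera_matrix"],c["dist_coeffs"],c["xyz"],c["orientation"])
    for t in("stand","hook","round_basket","square_basket"):
        for f,l in((bot.find_in,"find"),(bot.mark_of,"mark")):
            if t=="hook" and l=="mark": continue
            print(t,l,[(np.round(d["location"],1).tolist(),round(d["confidence"],2)) for d in f(n,t)])
E
```

```text
stand find [([220.8, 272.3], 0.94), ([339.4, 236.8], 0.79), ([318.7, 198.3], 0.74), ([426.4, 245.0], 0.62)]
stand mark [([430.4, 250.8], 0.88), ([232.4, 284.0], 0.77), ([343.1, 246.6], 0.69), ([320.1, 202.8], 0.64)]
hook find [([217.5, 216.9], 0.84), ([317.9, 148.3], 0.69), ([344.0, 184.7], 0.65), ([441.0, 189.8], 0.56)]
round_basket find [([296.2, 300.6], 0.61)]
round_basket mark [([295.1, 312.5], 0.74)]
square_basket find [([233.4, 327.5], 0.67)]
square_basket mark [([236.0, 337.6], 0.94)]
top [[519.50211499   0.         317.98575029]
 [  0.         519.50211499 237.91498923]
 [  0.           0.           1.        ]] [-0.15034165  0.          0.          0.          0.        ] [0.43651661 0.01731865 1.2928522 ] [  7.12191004   0.26222266 -90.83180116]
stand find [([248.5, 274.2], 0.98), ([177.8, 357.8], 0.9), ([377.8, 346.7], 0.73), ([209.3, 182.8], 0.58)]
stand mark [([175.0, 341.6], 0.87), ([373.5, 328.9], 0.75), ([251.0, 261.5], 0.73), ([207.2, 169.2], 0.7)]
hook find [([388.1, 341.1], 0.9), ([233.1, 260.8], 0.85), ([159.1, 349.6], 0.81), ([189.7, 154.3], 0.67), ([441.5, 263.5], 0.16)]
round_basket find [([380.1, 241.5], 0.67)]
round_basket mark [([376.5, 242.6], 0.84)]
square_basket find []
square_basket mark [([437.2, 266.8], 0.64)]
```

View pics/scene0.png

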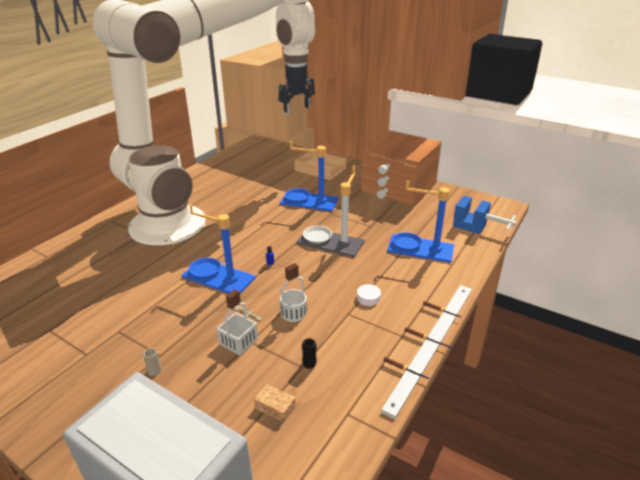

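View pics/top0.png

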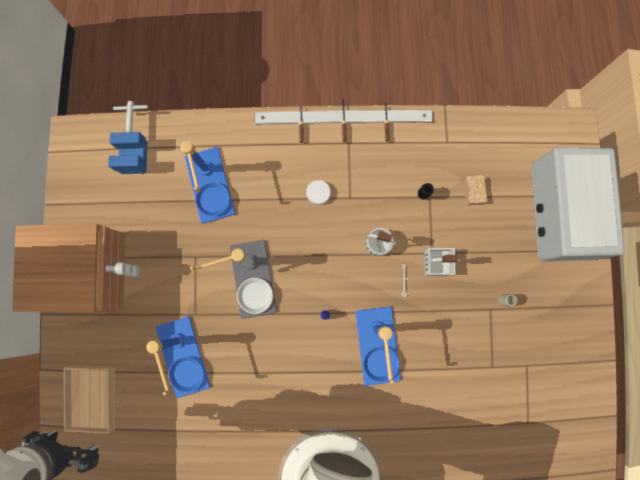

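The scene and top views agree. The dark stand's base is at scene (345,245) and top (252,262), with its dish at top (256,296). Its hook runs from top (238,255) to (193,268). The round basket is at scene (294,300) and top (380,242), and the square one is at top (440,262). I'll enlarge these for exact pixels.

```bash
python3 - <<'E'
import cv2,numpy as np
t=cv2.imread("pics/top0.png");s=cv2.imread("pics/scene0.png")
def c(i,x,y,w,h,k=4): return cv2.resize(i[y:y+h,x:x+w],None,fx=k,fy=k,interpolation=cv2.INTER_CUBIC)
A=np.hstack([c(t,185,230,100,75),c(t,345,210,100,75)])
B=np.hstack([c(s,290,160,100,100)[:300],c(s,255,250,100,75)])
B=np.hstack([c(s,290,165,100,75),c(s,255,255,100,75)])
cv2.imwrite("pics/crop.png",np.vstack([A,B]))
E
```

```text
(no output)
```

View pics/crop.png

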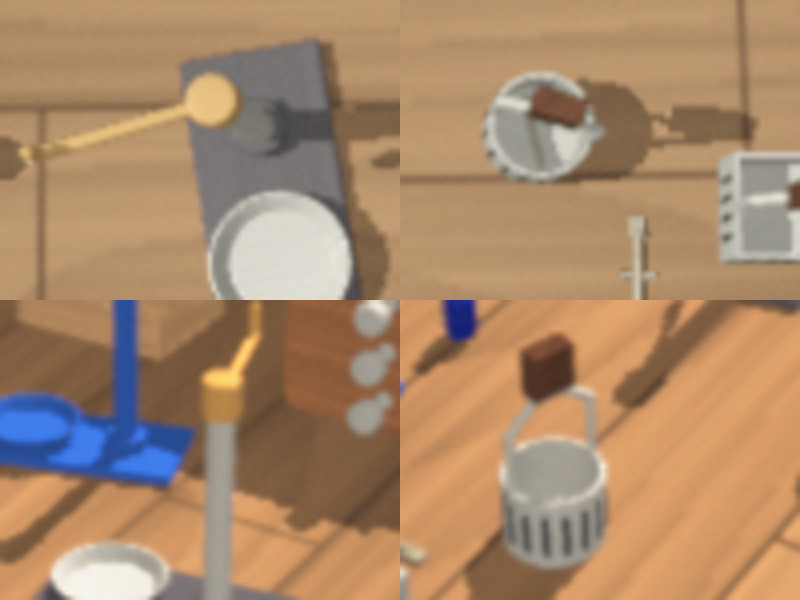

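The crop shows the hub top at top (238,255) and scene (345.7,184), and the prong tip at top (191.5,268.5). The dish rim centre is at top (255.2,295.5). The round basket's block is at top (384.5,236.5) and scene (292,272), with its long axis tilted about 14° in the top image.

```bash
cat >> h.py <<'E'
C={}
def load(n,c=None):
    if n not in C: C[n]=c or bot.camera(n)
    return C[n]
F=np.diag([1,-1,-1.])
def ray(n,p):
    c=load(n); u=cv2.undistortPoints(np.array([[p]],float),np.array(c["camera_matrix"]),np.array(c["dist_coeffs"]))[0,0]
    d=R.from_euler("xyz",c["orientation"],degrees=True).as_matrix()@F@np.r_[u,1]
    return np.array(c["xyz"]),d/np.linalg.norm(d)
def atz(n,p,z):
    o,d=ray(n,p); return o+d*(z-o[2])/d[2]
def proj(n,X):
    c=load(n); Rw=R.from_euler("xyz",c["orientation"],degrees=True).as_matrix()
    x=F@Rw.T@(np.atleast_2d(X)-c["xyz"]).T
    return cv2.projectPoints(x.T.copy(),np.zeros(3),np.zeros(3),np.array(c["camera_matrix"]),np.array(c["dist_coeffs"]))[0][:,0]
def tri(a,b):
    (o,d),(p,e)=ray("top",a),ray("scene",b)
    s,t=np.linalg.lstsq(np.c_[d,-e],p-o,rcond=None)[0]
    x,y=o+s*d,p+t*e
    return (x+y)/2,np.linalg.norm(x-y)
E
python3 - <<'E'
from h import *
np.set_printoptions(precision=4,suppress=True)
print("hub",tri((238,255),(345.7,184)),atz("top",(238,255),.205))
print("standmark",tri((251,261.5),(343.1,246.6)),atz("top",(251,261.5),0))
print("prong",atz("top",(191.5,268.5),.216))
print("dish",atz("top",(255.2,295.5),.024))
print("block",tri((384.5,236.5),(292,272)),atz("top",(384.5,236.5),.144))
print("rim",atz("top",(380.2,241.2),.05))
print("basket",tri((376.5,242.6),(295.1,312.5)))
print("sq",tri((437.2,266.8),(236,337.6)))
a=atz("top",(380.5,235),.144);b=atz("top",(389.5,238),.144);print("long",np.degrees(np.arctan2(*(b-a)[1::-1])))
for n in("blue",):
  for p in((175,341.6),(373.5,328.9),(207.2,169.2)): print(atz("top",p,0))
print(bot.get_obs()["tcp_rot"],bot.get_obs()["time"])
E
```

```text
hub (array([0.541 , 0.1914, 0.2037]), np.float64(0.005199044353467481)) [0.5387 0.1897 0.205 ]
standmark (array([ 0.5414,  0.1897, -0.0023]), np.float64(0.00016949748854226207)) [0.5412 0.1894 0.    ]
prong [0.5105 0.2863 0.216 ]
dish [0.4559 0.176  0.024 ]
block (array([ 0.5844, -0.1296,  0.126 ]), np.float64(0.0027195997385807444)) [ 0.5811 -0.1281  0.144 ]
rim [ 0.5816 -0.1292  0.05  ]
basket (array([ 0.5853, -0.1252, -0.0023]), np.float64(0.0025609299355207993))
sq (array([ 0.5216, -0.2753,  0.0031]), np.float64(0.003395988201888981))
long -109.4470437187293
[0.3429 0.3812 0.    ]
[ 0.3697 -0.1129  0.    ]
[0.7809 0.3039 0.    ]
[-179.9989    0.0001  164.2001] 1.1
```

```bash
cat >> h.py <<'E'
def go(*T):
    """rows from present pose to world targets (x,y,z,yaw deg)"""
    o=bot.get_obs(); p=np.array(o["ee_pos"]); M=R.from_euler("xyz",o["tcp_rot"],degrees=True).as_matrix(); y0=o["tcp_rot"][2]
    print("t",o["time"],"q",np.round(o["q"],1),"p",np.round(p,4),"yaw",round(y0,1),"f",np.round(o["wrist_force"],1),"open",o["opening"])
    for x,y,z,w in T:
        print([*np.round(M.T@(np.array([x,y,z])-p),4),round(float(np.radians((y0-w+180)%360-180)),3)])
E
python3 -c "
from h import *
go((.3,.42,.27,135),(.5225,.2474,.26,107))"
```

```text
t 1.1 q [74.2  5.  10.1 95.1 -0.  90. ] p [0.1498 0.5292 0.2313] yaw 164.2 f [ 0.1 -0.5  0.1] open 0.08554546139240315
[np.float64(-0.1743), np.float64(-0.0642), np.float64(-0.0387), 0.51]
[np.float64(-0.4354), np.float64(-0.1697), np.float64(-0.0287), 0.998]
```

>>> arm_command:
  series:
    - [-0.04,-0.015,-0.03,0.12]
    - [-0.085,-0.032,-0.04,0.25]
    - [-0.13,-0.048,-0.04,0.38]
    - [-0.174,-0.064,-0.04,0.51]
    - [-0.22,-0.082,-0.04,0.62]
  hand: 0.045

```text
time: 1.6
ee_pos: [0.3404, 0.3892, 0.2715]
tcp_rot: [180.0, -0.0, 128.4]
wrist_force: [0.7, 0.5, -0.4]
opening: 0.0445
grasp_force: 0.0
```

```bash
python3 -c "
from h import *
go((.5225,.2474,.26,107))"
```

```text
t 1.6 q [ 48.8   1.5  11.   99.4   0.  100.4] p [0.3404 0.3892 0.2715] yaw 128.4 f [ 0.7  0.5 -0.4] open 0.044498337294158766
[np.float64(-0.2243), np.float64(0.0546), np.float64(0.0115), 0.374]
```

>>> arm_command:
  series:
    - [-0.045,0.011,0.0,0.08]
    - [-0.09,0.022,0.0,0.16]
    - [-0.135,0.033,0.005,0.24]
    - [-0.18,0.044,0.01,0.32]
    - [-0.224,0.0545,0.0115,0.374]

```text
time: 2.1
ee_pos: [0.5229, 0.248, 0.2594]
tcp_rot: [-180.0, -0.0, 107.1]
wrist_force: [0.4, 0.7, 0.1]
opening: 0.0447
grasp_force: 0.0
```

```bash
python3 - <<'E'
from h import *
c=load("top");s=load("scene")
a=cv2.resize(c["color"][210:310,180:290],(396,360));b=cv2.resize(s["color"][130:230,290:400],(396,360))
cv2.imwrite("pics/near.png",np.hstack([a,b]))
go((.5225,.2474,.171,107))
E
```

```text
t 2.2 q [25.2 10.  18.6 98.7 -0.1 98.3] p [0.5248 0.2462 0.2583] yaw 106.9 f [0.2 0.3 0.1] open 0.04465270270181095
[np.float64(0.0019), np.float64(-0.0017), np.float64(0.0873), -0.002]
```

View pics/near.png

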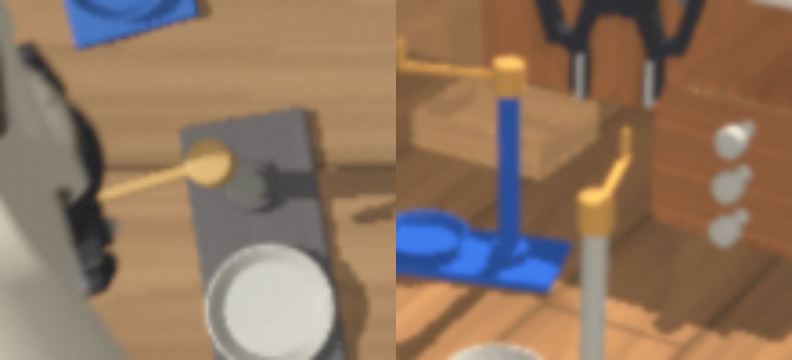

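The scene crop shows the two fingertips at crop (580,100) and (648,105), with the bar midway below at (615,180). The fingers straddle it, so I'll go down.

>>> arm_command:
  series:
    - [0,0,0.03,0]
    - [0,0,0.06,0]
    - [0,0,0.0875,0]
    - [0,0,0.0875,0]
    - [0,0,0.0875,0]

```text
time: 2.7
ee_pos: [0.5213, 0.2498, 0.173]
tcp_rot: [-180.0, -0.0, 107.3]
wrist_force: [-0.7, -0.0, 0.7]
opening: 0.0453
grasp_force: 0.0
```

>>> arm_command:
  series:
    - [0,0,0,0]
    - [0,0,0,0]
    - [0,0,0,0]
    - [0,0,0,0]
    - [0,0,0,0]
  hand: 0
  grip_force: 20

```text
time: 3.2
ee_pos: [0.5222, 0.25, 0.1737]
tcp_rot: [179.9, -0.0, 107.3]
wrist_force: [-0.0, 0.8, 6.1]
opening: 0.007
grasp_force: 20.1
```

```bash
python3 - <<'E'
from h import *
P=lambda th:(.540+.06*np.cos(np.radians(th)),.190+.06*np.sin(np.radians(th)),.171,th)
go(*[P(t) for t in(114,121,128,135,142)])
E
```

```text
t 3.2 q [25.6  8.   7.  88.9  0.  98.3] p [0.5222 0.25   0.1737] yaw 107.3 f [-0.   0.8  6.1] open 0.00697440655501777
[np.float64(-0.003), np.float64(-0.0078), np.float64(0.0027), -0.118]
[np.float64(-0.0043), np.float64(-0.015), np.float64(0.0027), -0.24]
[np.float64(-0.0065), np.float64(-0.022), np.float64(0.0027), -0.362]
[np.float64(-0.0095), np.float64(-0.0287), np.float64(0.0026), -0.484]
[np.float64(-0.0133), np.float64(-0.035), np.float64(0.0026), -0.606]
```

>>> arm_command:
  series:
    - [-0.002,-0.007,0,-0.12]
    - [-0.0035,-0.0145,0,-0.24]
    - [-0.006,-0.0215,0,-0.36]
    - [-0.009,-0.028,0,-0.48]
    - [-0.0125,-0.0345,0,-0.6]

```text
time: 3.7
ee_pos: [0.4921, 0.2288, 0.1737]
tcp_rot: [179.8, -0.1, 142.0]
wrist_force: [-0.7, 4.4, 6.5]
opening: 0.0068
grasp_force: 20.2
```

```bash
python3 - <<'E'
from h import *
P=lambda th:(.540+.06*np.cos(np.radians(th)),.190+.06*np.sin(np.radians(th)),.172,th)
go(*[P(t) for t in(149,156,163,170,177)])
E
```

```text
t 3.7 q [24.9  3.   1.6 88.5  0.1 62.9] p [0.4921 0.2288 0.1737] yaw 142.0 f [-0.7  4.4  6.5] open 0.006772672920504837
[np.float64(-0.0021), np.float64(-0.0084), np.float64(0.0017), -0.122]
[np.float64(-0.0034), np.float64(-0.0156), np.float64(0.0017), -0.245]
[np.float64(-0.0056), np.float64(-0.0226), np.float64(0.0016), -0.367]
[np.float64(-0.0087), np.float64(-0.0292), np.float64(0.0016), -0.489]
[np.float64(-0.0125), np.float64(-0.0355), np.float64(0.0016), -0.611]
```

>>> arm_command:
  series:
    - [-0.002,-0.008,0,-0.12]
    - [-0.0035,-0.0155,0,-0.245]
    - [-0.0055,-0.0225,0,-0.365]
    - [-0.0085,-0.029,0,-0.49]
    - [-0.0125,-0.0355,0,-0.61]

```text
time: 4.2
ee_pos: [0.4794, 0.1928, 0.1737]
tcp_rot: [179.8, -0.0, 177.0]
wrist_force: [-3.2, 5.0, 6.2]
opening: 0.0069
grasp_force: 21.6
```

```bash
python3 - <<'E'
from h import *
P=lambda th:(.540+.06*np.cos(np.radians(th)),.190+.06*np.sin(np.radians(th)),.172,th)
go(*[P(t) for t in(183,189.5)])
E
```

```text
t 4.2 q [21.8 -0.4 -1.9 88.5  0.2 24.9] p [0.4794 0.1928 0.1737] yaw 177.0 f [-3.2  5.   6.2] open 0.006926585840683616
[np.float64(-0.0009), np.float64(-0.0059), np.float64(0.0017), -0.105]
[np.float64(-0.002), np.float64(-0.0126), np.float64(0.0017), -0.219]
```

>>> arm_command:
  series:
    - [-0.001,-0.006,0,-0.105]
    - [-0.002,-0.0126,0,-0.22]
    - [-0.002,-0.0126,0,-0.22]
    - [-0.002,-0.0126,0,-0.22]
    - [-0.002,-0.0126,0,-0.22]

```text
time: 4.7
ee_pos: [0.4806, 0.1795, 0.1736]
tcp_rot: [179.9, -0.0, -170.8]
wrist_force: [-8.1, 1.6, 9.6]
opening: 0.0069
grasp_force: 22.0
```

>>> arm_command:
  series:
    - [0,0,0,0]
    - [0,0,0,0]
    - [0,0,0,0]
    - [0,0,0,0]
    - [0,0,0,0]
  hand: 0.045

```text
time: 5.2
ee_pos: [0.4814, 0.1791, 0.1722]
tcp_rot: [-180.0, -0.0, -170.8]
wrist_force: [1.1, -0.1, 0.6]
opening: 0.0447
grasp_force: 0.0
```

>>> arm_command:
  series:
    - [0,0,-0.03,0]
    - [0,0,-0.06,0]
    - [0,0,-0.1,0]
    - [0,0,-0.1,0]
    - [0,0,-0.1,0]

```text
time: 5.7
ee_pos: [0.4819, 0.1793, 0.2729]
tcp_rot: [180.0, 0.1, -170.8]
wrist_force: [0.4, -0.4, -0.3]
opening: 0.0446
grasp_force: 0.0
```

```bash
python3 - <<'E'
from h import *
go((.54,.03,.27,170),(.5825,-.1288,.27,161))
E
```

```text
t 5.7 q [20.4  1.1 10.7 99.5 -0.  11.2] p [0.4819 0.1793 0.2729] yaw -170.8 f [ 0.4 -0.4 -0.3] open 0.04463816779289517
[np.float64(-0.0336), np.float64(-0.1566), np.float64(0.0029), 0.335]
[np.float64(-0.0502), np.float64(-0.3202), np.float64(0.0029), 0.492]
```

>>> arm_command:
  series:
    - [-0.008,-0.045,0,0.07]
    - [-0.016,-0.09,0,0.14]
    - [-0.025,-0.135,0,0.22]
    - [-0.03,-0.17,0,0.3]
    - [-0.034,-0.2,0,0.37]

```text
time: 6.2
ee_pos: [0.5469, -0.0149, 0.2706]
tcp_rot: [-180.0, -0.1, 167.7]
wrist_force: [0.2, 0.9, -0.3]
opening: 0.0449
grasp_force: 0.0
```

```bash
python3 - <<'E'
from h import *
c=load("top")["color"]; s=load("scene")["color"]
def k(i,x,y,w=100,h=75): return cv2.resize(i[y:y+h,x:x+w],None,fx=4,fy=4,interpolation=cv2.INTER_CUBIC)
cv2.imwrite("pics/c2.png",np.vstack([np.hstack([k(c,205,240),k(c,345,205)]),np.hstack([k(s,290,165),k(s,255,255)])]))
go()
E
```

```text
t 6.3 q [-1.7  5.9 15.4 99.7 -0.  10.7] p [ 0.5471 -0.016   0.2702] yaw 167.6 f [ 0.2 -0.4  0.5] open 0.044860849494280874
```

View pics/c2.png

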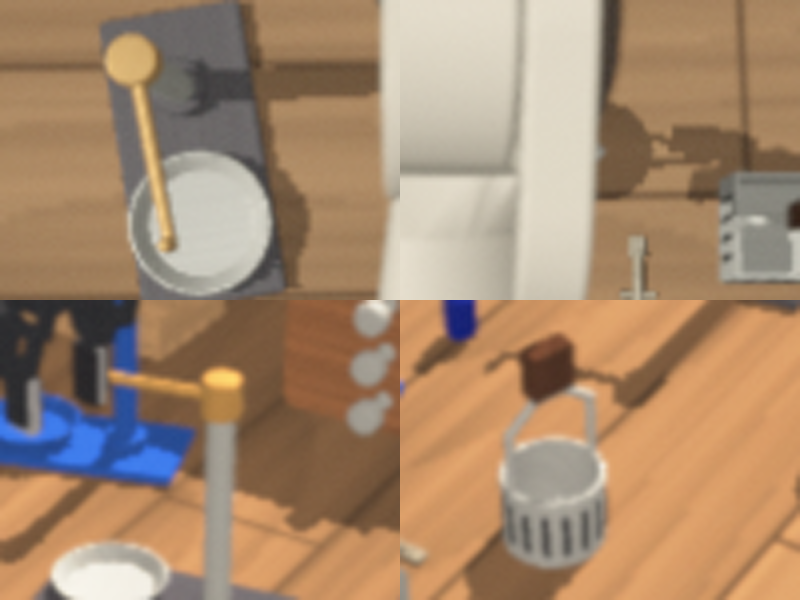

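The hook now points over the dish: hub at top (237.8,255), tip at (247,300.5), dish centre at (255.5,295.3). The bail shoulders of the round basket are at scene (282.5,288.5) and (302.3,278.5). I'll compute the hook angle and the basket yaw.

```bash
python3 - <<'E'
from h import *
np.set_printoptions(precision=4,suppress=True)
h=atz("top",(237.75,255),.205);t=atz("top",(247,300.5),.216);d=atz("top",(255.4,295.3),.024)
print(h,t,d,[np.degrees(np.arctan2(*(v-h)[1::-1])) for v in(t,d)])
print("slab edge",[np.degrees(np.arctan2(*(a-b)[1::-1])) for a,b in((atz("top",(264,243),.01),atz("top",(276,311),.01)),)])
a=atz("scene",(282.5,288.5),.09);b=atz("scene",(302.3,278.5),.09);print(a,b,(a+b)/2,np.linalg.norm(a-b),np.degrees(np.arctan2(*(b-a)[1::-1])))
for c in((.582,-.129),(.5835,-.128)):
  for w in(60,70,80):
    u=np.array([np.cos(np.radians(w)),np.sin(np.radians(w)),0]);c3=np.array([*c,0])
    print(c,w,proj("scene",[c3+u*.03+[0,0,.09],c3-u*.03+[0,0,.09],c3+[0,0,.128]]).round(1).tolist(), proj("top",[c3+u*.015+[0,0,.144],c3-u*.015+[0,0,.144]]).round(1).tolist())
go((.5830,-.1285,.27,161),(.583,-.1285,.118,161))
E
```

```text
[0.5387 0.1902 0.205 ] [0.4428 0.1691 0.216 ] [0.4564 0.1755 0.024 ] [np.float64(-167.56753978797747), np.float64(-169.86260695338083)]
slab edge [np.float64(9.727944687612975)]
[ 0.5749 -0.1547  0.09  ] [ 0.593  -0.0984  0.09  ] [ 0.584  -0.1266  0.09  ] 0.05913413814307264 72.19490417336763
(0.582, -0.129) 60 [[302.6, 280.0], [279.7, 287.4], [290.7, 270.9]] [[379.0, 232.8], [390.8, 239.3]]
(0.582, -0.129) 70 [[301.5, 278.9], [280.8, 288.6], [290.7, 270.9]] [[378.5, 233.9], [391.2, 238.3]]
(0.582, -0.129) 80 [[300.1, 277.9], [282.2, 289.6], [290.7, 270.9]] [[378.3, 235.0], [391.5, 237.1]]
(0.5835, -0.128) 60 [[303.4, 280.0], [280.5, 287.4], [291.5, 270.9]] [[378.5, 232.2], [390.3, 238.7]]
(0.5835, -0.128) 70 [[302.2, 278.9], [281.5, 288.6], [291.5, 270.9]] [[378.1, 233.2], [390.8, 237.6]]
(0.5835, -0.128) 80 [[300.8, 277.9], [283.0, 289.6], [291.5, 270.9]] [[377.8, 234.4], [391.0, 236.5]]
t 6.4 q [-1.4  5.8 15.4 99.7  0.  10.7] p [ 0.5466 -0.0134  0.2708] yaw 167.9 f [-0.5  1.6 -0.2] open 0.04512231566133498
[np.float64(-0.0597), np.float64(-0.1049), np.float64(0.0007), 0.121]
[np.float64(-0.06), np.float64(-0.1049), np.float64(0.1527), 0.121]
```

>>> arm_command:
  series:
    - [-0.02,-0.04,0,0.04]
    - [-0.04,-0.08,0,0.08]
    - [-0.06,-0.104,0,0.11]
    - [-0.06,-0.104,0,0.11]
    - [-0.06,-0.104,0,0.11]
  hand: 0.055

```text
time: 6.9
ee_pos: [0.5838, -0.1265, 0.2714]
tcp_rot: [180.0, -0.1, 161.7]
wrist_force: [0.2, 0.6, -0.0]
opening: 0.055
grasp_force: 0.0
```

```bash
python3 - <<'E'
from h import *
c=load("top")["color"]; s=load("scene")["color"]
cv2.imwrite("pics/c3.png",cv2.resize(s[225:325,240:350],None,fx=5,fy=5,interpolation=cv2.INTER_CUBIC))
go((.5835,-.128,.18,161.5),(.5835,-.128,.118,161.5))
E
```

```text
t 7.0 q [-12.2  13.   23.7 100.8   0.    6. ] p [ 0.5836 -0.1257  0.2722] yaw 161.8 f [ 0.1 -0.4 -0.1] open 0.05518523174315974
[np.float64(-0.0006), np.float64(-0.0022), np.float64(0.0922), 0.005]
[np.float64(-0.0007), np.float64(-0.0022), np.float64(0.1542), 0.005]
```

View pics/c3.png

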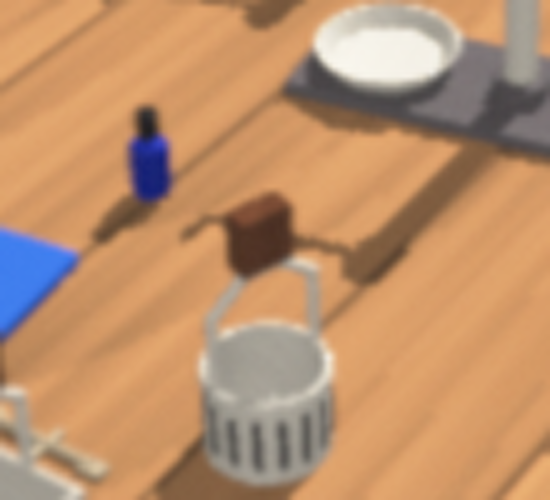

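The gripper is above this crop. The round basket stands upright with its block at crop (258,235), which matches the estimate, so I'll go down.

>>> arm_command:
  series:
    - [0,-0.002,0.04,0]
    - [0,-0.002,0.08,0]
    - [0,-0.002,0.115,0]
    - [0,-0.002,0.14,0]
    - [0,-0.002,0.154,0]

```text
time: 7.5
ee_pos: [0.5821, -0.1274, 0.1162]
tcp_rot: [-180.0, -0.1, 161.8]
wrist_force: [0.0, 0.9, 0.9]
opening: 0.055
grasp_force: 0.0
```

>>> arm_command:
  series:
    - [0,0,0,0]
    - [0,0,0,0]
    - [0,0,0,0]
    - [0,0,0,0]
    - [0,0,0,0]
  hand: 0
  grip_force: 50

```text
time: 8.0
ee_pos: [0.5838, -0.1291, 0.1194]
tcp_rot: [180.0, 0.1, 161.7]
wrist_force: [-0.2, -0.6, 3.1]
opening: 0.0293
grasp_force: 54.3
```

>>> arm_command:
  series:
    - [0,0,-0.01,0]
    - [0,0,-0.03,0]
    - [0,0,-0.06,0]
    - [0,0,-0.09,0]
    - [0,0,-0.1,0]

```text
time: 8.5
ee_pos: [0.5841, -0.1292, 0.2222]
tcp_rot: [180.0, 0.3, 161.7]
wrist_force: [-0.1, 0.0, -1.5]
opening: 0.0286
grasp_force: 53.8
```

```bash
python3 - <<'E'
from h import *
s=load("scene")["color"]
cv2.imwrite("pics/c4.png",cv2.resize(s[200:320,230:370],None,fx=4,fy=4,interpolation=cv2.INTER_CUBIC))
go((.46,.03,.25,180),(.375,.1615,.25,189.7))
E
```

```text
t 8.55 q [-12.5  11.3  16.1  94.5  -0.    5.9] p [ 0.5842 -0.1293  0.2221] yaw 161.7 f [-0.5  0.1 -0.7] open 0.02842250665382982
[np.float64(0.1678), np.float64(0.1121), np.float64(-0.0286), -0.32]
[np.float64(0.2899), np.float64(0.2102), np.float64(-0.0292), -0.489]
```

View pics/c4.png

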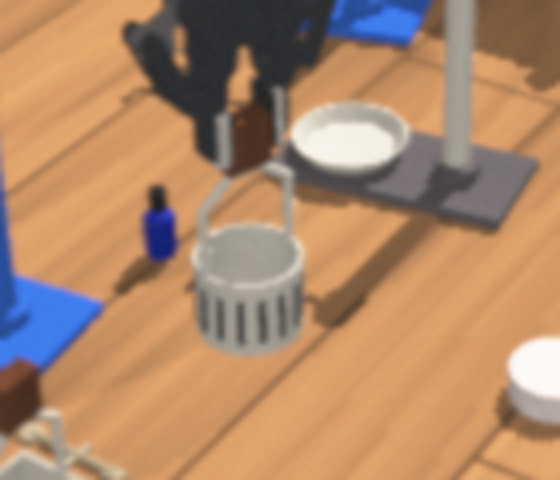

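The basket is lifted and hangs upright between the pads: block at crop (250,140), bottom rim at crop (248,330). Now to the outer side of the hook.

>>> arm_command:
  series:
    - [0.02,0.014,-0.016,-0.04]
    - [0.05,0.035,-0.016,-0.1]
    - [0.085,0.058,-0.016,-0.18]
    - [0.12,0.082,-0.016,-0.25]
    - [0.155,0.106,-0.016,-0.32]

```text
time: 9.05
ee_pos: [0.468, 0.0213, 0.2328]
tcp_rot: [180.0, -0.1, -179.9]
wrist_force: [0.7, 0.3, -1.9]
opening: 0.0289
grasp_force: 53.7
```

```bash
python3 - <<'E'
from h import *
go((.375,.1615,.238,190))
E
```

```text
t 9.05 q [ 2.6 -6.  -0.7 95.4  0.   2.5] p [0.468  0.0213 0.2328] yaw -179.9 f [ 0.7  0.3 -1.9] open 0.028874718331584098
[np.float64(0.0927), np.float64(0.1405), np.float64(-0.005), -0.172]
```

>>> arm_command:
  series:
    - [0.035,0.02,-0.002,-0.05]
    - [0.07,0.045,-0.002,-0.1]
    - [0.093,0.075,-0.002,-0.15]
    - [0.093,0.11,-0.002,-0.17]
    - [0.093,0.14,-0.002,-0.172]

```text
time: 9.55
ee_pos: [0.3755, 0.1616, 0.2356]
tcp_rot: [180.0, 0.0, -170.1]
wrist_force: [-0.1, -1.2, -2.2]
opening: 0.0293
grasp_force: 53.6
```

```bash
python3 - <<'E'
from h import *
c=load("top")["color"]; s=load("scene")["color"]
k=lambda i,x,y,w=100,h=120: cv2.resize(i[y:y+h,x:x+w],None,fx=4,fy=4,interpolation=cv2.INTER_CUBIC)
cv2.imwrite("pics/c5.png",np.hstack([k(s,270,150),k(c,205,240)]))
go((.4612,.1761,.238,190),(.4612,.1761,.213,190))
E
```

```text
t 9.65 q [ 23.4 -13.9  -7.2  96.8   0.   13.3] p [0.3758 0.1628 0.2349] yaw -169.9 f [ 0.  -0.6 -1.8] open 0.028935990347396696
[np.float64(-0.0864), np.float64(-0.0018), np.float64(-0.0032), 0.001]
[np.float64(-0.0864), np.float64(-0.0018), np.float64(0.0218), 0.001]
```

View pics/c5.png

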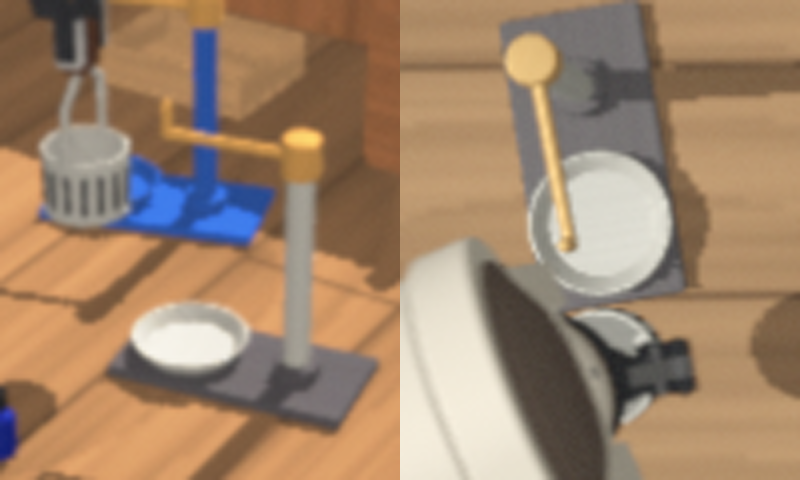

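The basket is outside the prong and the bail faces it. In the scene crop the crown is at (85,72) and the prong tip at (167,100). Moving in.

>>> arm_command:
  series:
    - [0,-0.001,-0.004,0]
    - [-0.01,-0.002,-0.004,0]
    - [-0.022,-0.002,-0.004,0]
    - [-0.035,-0.002,-0.004,0]
    - [-0.045,-0.002,-0.004,0]

```text
time: 10.15
ee_pos: [0.4227, 0.1658, 0.2399]
tcp_rot: [-180.0, -0.0, -170.2]
wrist_force: [0.5, -0.2, -2.6]
opening: 0.0293
grasp_force: 53.6
```

>>> arm_command:
  series:
    - [-0.008,0,0,0]
    - [-0.018,0,0,0]
    - [-0.028,0,0,0]
    - [-0.037,0,0,0]
    - [-0.042,0,0,0]

```text
time: 10.65
ee_pos: [0.4633, 0.1734, 0.2401]
tcp_rot: [-180.0, -0.0, -170.1]
wrist_force: [0.2, -0.2, -1.9]
opening: 0.0289
grasp_force: 53.6
```

```bash
python3 - <<'E'
from h import *
c=load("top")["color"]; s=load("scene")["color"]
k=lambda i,x,y,w=100,h=120: cv2.resize(i[y:y+h,x:x+w],None,fx=4,fy=4,interpolation=cv2.INTER_CUBIC)
cv2.imwrite("pics/c6.png",np.hstack([k(s,270,150),k(c,205,240)]))
go((.4612,.1761,.213,190))
E
```

```text
t 10.75 q [20.5 -2.4  3.5 96.  -0.  10.7] p [0.463  0.1734 0.24  ] yaw -170.1 f [-0.8  0.9 -1.6] open 0.029412890882391036
[np.float64(0.0013), np.float64(0.003), np.float64(0.027), -0.002]
```

View pics/c6.png

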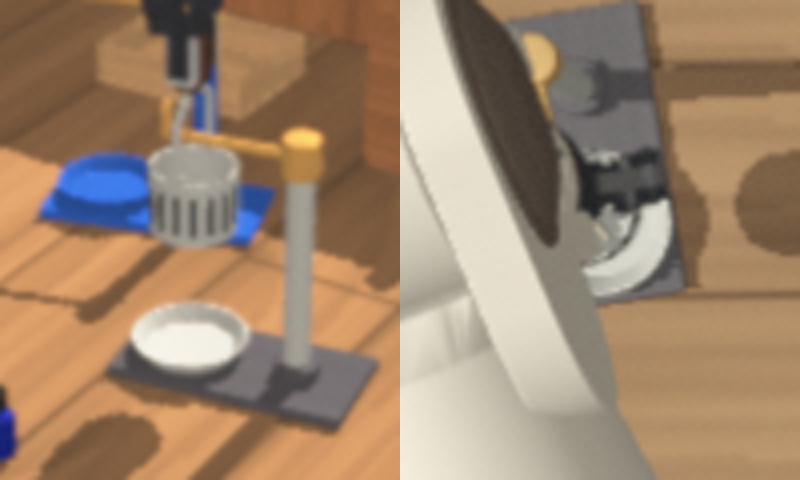

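The bail is around the bar with the prong on its outer side (crop (168,115)). No contact forces so far, so I'll lower it.

>>> arm_command:
  series:
    - [0,0.001,0.008,0]
    - [0,0.001,0.016,0]
    - [0,0.001,0.023,0]
    - [0,0.001,0.029,0]
    - [0,0.001,0.032,0]

```text
time: 11.25
ee_pos: [0.4619, 0.1742, 0.2075]
tcp_rot: [-180.0, -0.0, -170.1]
wrist_force: [-2.3, -0.7, 5.6]
opening: 0.0291
grasp_force: 54.5
```

>>> arm_command:
  series:
    - [0,0,-0.001,0]
    - [0,0,-0.001,0]
    - [0,0,-0.001,0]
    - [0,0,-0.001,0]
    - [0,0,-0.001,0]
  hand: 0.055

```text
time: 11.75
ee_pos: [0.4624, 0.1743, 0.2094]
tcp_rot: [180.0, 0.0, -170.1]
wrist_force: [0.6, 0.7, -0.3]
opening: 0.0551
grasp_force: 0.0
```

>>> arm_command:
  series:
    - [0,0,-0.01,0]
    - [0,0,-0.03,0]
    - [0,0,-0.06,0]
    - [0,0,-0.09,0]
    - [0,0,-0.12,0]

```text
time: 12.25
ee_pos: [0.4621, 0.1742, 0.3313]
tcp_rot: [180.0, 0.0, -170.1]
wrist_force: [0.1, -0.2, -0.6]
opening: 0.0551
grasp_force: 0.0
```

```bash
python3 - <<'E'
from h import *
go((.5,-.02,.33,180))
E
```

```text
t 12.25 q [ 20.6   0.8  17.1 106.3  -0.   10.8] p [0.4621 0.1742 0.3313] yaw -170.1 f [ 0.1 -0.2 -0.6] open 0.05506241473924865
[np.float64(-0.0041), np.float64(-0.1978), np.float64(0.0013), 0.172]
```

>>> arm_command:
  series:
    - [0,-0.045,0,0]
    - [0,-0.09,0,0]
    - [0,-0.135,0,0]
    - [0,-0.17,0,0]
    - [0,-0.2,0,0]

```text
time: 12.75
ee_pos: [0.4966, -0.0247, 0.3301]
tcp_rot: [-180.0, 0.0, -170.2]
wrist_force: [0.8, 0.7, -0.3]
opening: 0.0551
grasp_force: 0.0
```

>>> arm_command:
  series:
    - [0,0,0,0]
    - [0,0,0,0]
    - [0,0,0,0]
    - [0,0,0,0]
    - [0,0,0,0]

```text
time: 13.25
ee_pos: [0.4965, -0.022, 0.3295]
tcp_rot: [180.0, 0.0, -170.1]
wrist_force: [-0.8, -0.4, 0.4]
opening: 0.0547
grasp_force: 0.0
```

```bash
python3 - <<'E'
from h import *
c=load("top")["color"]; s=load("scene")["color"]
k=lambda i,x,y,w=100,h=120: cv2.resize(i[y:y+h,x:x+w],None,fx=4,fy=4,interpolation=cv2.INTER_CUBIC)
cv2.imwrite("pics/c7.png",np.hstack([k(s,270,150),k(c,205,240)]))
go()
E
```

```text
t 13.35 q [ -2.6   1.2  17.3 106.1   0.  -12.5] p [ 0.4965 -0.0222  0.3294] yaw -170.1 f [-0.1  0.6 -0.5] open 0.05513475486494804
```

View pics/c7.png

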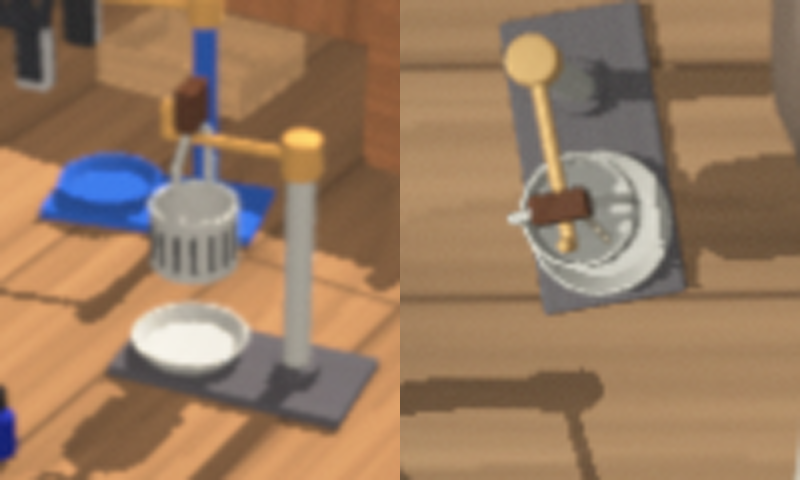

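The basket hangs upright on the bar over the dish. Its block is at crop (190,105), the prong sits outside it, and the gripper is clear. The hook is within about 2° of straight, so I'll hand in.

```bash
python3 -c "
from workcell import bot
print(bot.job_done())"
```

```text
the job is handed in; nothing more can be done
None
```

The swivel hook points over the drip dish, within about 2° of straight by the top camera. The round basket hangs freely on it by its bail, the gripper is clear, the square basket was not touched, and the job was handed in at about 13 s.

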